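# Load a soldering block under a spring clip

### The arm

A 6-joint arm with a two-finger parallel gripper is mounted at the origin on the work surface. World frame = base frame: x ahead of the robot, y to its left, z up, the work surface at z = 0. Lengths are in m, angles in rad, forces in N, time in s.
With the tool pointing down it reaches from about 0.425 to 0.95 m from the base axis. Payload 3.5 kg.
Tool frame: the origin (TCP) lies midway between the tips of the shut fingers; the grasp point (between the pads) lies 19 mm behind it; z points along the fingers, y is the direction in which the jaws open and shut (so a half turn about z gives the same grasp; the last joint's range is limited). The gripper opens to 85 mm and grips with 20 to 120 N. Pads are 22 mm wide; open, the fingers measure 114 mm over their backs; the gripper's body (76 mm by 85 mm) begins 54 mm behind the grasp point. The pads swing forward as they close: fully open they stand 13 mm farther back than shut.
Start: joints at [0.978, 0.286, 1.577, -0, 1.279, -0.15], TCP at [0.289, 0.61, 0.231] pointing down, gripper open.
Joint ranges: [-2.77, 2.77], [-0.9, 2.22], [0.21, 2.48], [-1.53, 4.67], [0.24, 2.81], [-2.84, 2.84]. Speed limits (rad/s): [2.79, 2.79, 3.14, 3.14, 3.14, 3.14].

### API

Orientations are given as a unit quaternion [x, y, z, w].
In Python, from plant import * gives the robot as it stands.
- The arm moves only by the shell command python3 -m jog 'ROWS' [FORCE]. ROWS is a JSON object of lists of equal length, an entry for each row: "travel": the shift along the world's x, y, z in mm, a list of three; "dr": the turn, a rotation vector about the world's x, y, z in degrees, a list of three; "jaw": the closure in counts, from 0 (fully open) to 255 (shut). In form: {"travel": [[x, y, z], ...], "dr": [[wx, wy, wz], ...], "jaw": [jaw, ...]}. A call has 1 to 5 rows; each row shifts and turns the commanded pose from where the row before left it; what a row does not reach is not made up. A row lasts 1/12 s, in which the tool goes at most 41.7 mm and 7.16 degrees, less where a joint would pass 70% of its speed; a pose out of reach is approached as far as the arm can. A call is refused whole if a number of a shift passes 41.7 or a number of a turn 7.16, either way. A call with a gripper value outside its range is refused whole. The fingers move at their own pace and stop on an object; FORCE is the grip in N (left out, the last holds). Time passes only in rows, so rows that do not move let the fingers close. It gives the time, the measured TCP pose, the force and the opening at its end, in the units of the state.
- get_state(): the state, without advancing time (a new reading comes with each control period).
- read_camera(name): name is "scene" or "top" or "wrist"; returns the picture (400x640x3 uint8, red, green, blue); there is no depth.
- camera_info(name): a dict with "K" (3x3 intrinsics, pixels), "k1" (the pictures are not rectified: a ray, as slopes to the right and down, at radius r is drawn at 1 + k1 r^2 times it, then the intrinsics apply), "R" (3x3) and "t" (3): a world point X has camera coordinates R X + t; the wrist camera has in their place "mount" (4x4, takes a point from camera to tool coordinates, whose origin is the TCP and whose axes are the flange's). Camera axes: x right, y down, z forward; pixel columns grow to the right and rows downward; lengths in m; the calibration is good to about 2 mm. A picture is of the moment at which its call begins: read the wrist's pose just before it. camera_info takes no time and is no camera call.
- sign_off(): hands the job in, once; it reports no verdict.
The state is a dict: "time": time; "qpos": joint angles; "dq": joint speeds; "joint_efforts": joint torques, N m; "eef_pos": TCP position; "tcp_rot": TCP orientation; "contact_force": force on the tool from outside, world axes, zero at the start; "wrist_torque": the same for the moment, N m; "opening": opening from 0.0 (shut) to 1.0 (fully open).
Only numpy, scipy, OpenCV 4.12 (cv2) and the standard library are available. Lean on these libraries where they do the work, as an engineer would, in place of code of your own. Each camera call takes 0.05 s, during which the arm holds its last target. There are 200 camera calls.

### The job

On the jeweller's soldering jig, hold the spring clip's red thumb bar down with one fingertip so that its jaw rises, and while holding it push the pale soldering block along its channel, beneath the jaw, right up to the end stop with the other finger. Then let the clip go, so that its jaw clamps the block, and move clear. Only push the block, never pick it up, and leave the other things on the bench alone.

Things in the scene. Friction and masses are not known exactly. Their poses are not given: they have to be found in the camera images.
- jig: Fixed soldering jig, a heat-stained slab 12 mm thick. Origin on the bench surface; x level, the direction in which the block is pushed (roughly away from the robot, turned up to 0.45 rad), y left of that, z up. Coordinates below are in this frame, mm. Slab: x -120 to 60, y -22 to 100. Clip's hinge pin: 8 mm thick, along x at y 0, z 24, between lugs at x -114 and 26 (tops z 31).
- stop_face (a point): Middle of the end stop's face, which the block must meet (jig x 40, y 30; steel bar, top z 24), at z 18. The block's channel runs along jig x to it, floor z 12, centred on y 30, open at its -x end; steel side walls x -90 to 44, inner faces y 8 and 52, tops z 20.
- clip (a joint): Angle (rad) of the spring clip, a rocker on the hinge pin: thumb bar on the jig's -y side, jaw over the channel. 0 = at rest, jaw down; grows as the bar is pressed, limit 0.5. The jaw clears the block above about 0.22: hold it at 0.3 to 0.45. With the block clamped beneath it reads about 0.2. A spring returns it: about 2.5 N on the bar starts it, about 6 N holds it at 0.4.
- jaw_foot (a point): Middle of the underside of the brass foot of the clip's steel jaw. Jaw 14 mm wide (jig x 5 to 19); it arches over the channel wall, never higher than z 60, and turns down at y 30. At rest the foot is at z 20 and bars the way of the block, whose top is at z 26; it rises 3 mm per 0.1 rad of the clip.
- clip_bar (a point): Middle of the red thumb bar, on its axis: round, 7 mm thick, along jig x from -113 to 8, so a fingertip can slide along it while pressing; a plate joins it to the pin. At rest its axis is at y -30, z 28; at 0.4 rad its top is at z 19.5, so of two level fingertips 60 mm apart (centres, along jig y) one presses the bar while the other stands behind the block. It overhangs the slab.
- block_mid (a point): Centre of the loose soldering block: pale honeycomb ceramic, brown grid on top, 60 mm along jig x, 40 mm along y, 14 mm thick, about 60 g. It lies in the channel (2 mm play each side), short of the jaw; its rear face, 30 mm behind the centre, is free to push. Home against the stop, its centre is at jig x 10, y about 30, z 19.
- setting: Bystander on the slab: small steel claw setting, 20 mm across, 12 mm high; origin at its underside.
- ring_blank: Bystander on the slab: brass ring 22 mm across, 5 mm high, lying flat; origin at its underside.
- tweezers: Bystander: steel tweezers lying on the bench on the clip's side of the jig, 140 mm long, 8 mm high; origin at the middle of the underside.
- pliers: Bystander: blue-handled pliers lying flat, 160 mm long, 12 mm high; origin under the pivot.
- flux_jar: Bystander: amber jar with black cap, 48 mm across, 55 mm high; origin at its underside.
- charcoal: Bystander: black charcoal block 75 x 50 x 30 mm; origin at the centre of its underside.
- brush: Bystander: brass brush with wooden handle, 150 mm long, 22 mm high, lying flat; origin under its middle.
There are look-alikes about, which are no part of the job. Of the things that look like the part that bears block_mid, the smallest one is meant. What is shaped like the jig but green is not meant.

How it is judged:
On the way, in this order (a step that is already met when the one before it is completed fails the run):
1. the clip is held down, jaw raised, with the block still short of the jaw (value of joint clip above 0.24 rad and x of block_mid in the frame of jig below -0.015 m), for 0.1 s.
2. the block is pushed up to the end stop while the clip is still held down (value of joint clip above 0.215 rad and x of block_mid in the frame of jig between 0.007 and 0.014 m), for 0.1 s.
At the end, for the whole second after the job is handed in: The block lies flat in its channel within 3 mm of the end stop, at rest, with the released clip's jaw pressing on its top (clip at 0.14 to 0.26 rad) (x of block_mid in the frame of jig between 0.007 and 0.014 m and z of block_mid in the frame of jig between 0.016 and 0.022 m and value of joint clip between 0.14 and 0.26 rad and contact force between clip and block above 0.5 N and linear speed of block below 0.01 m/s); the robot touches nothing.
It fails at once if the block is lifted more than 8 mm off the channel floor or tipped more than 0.25 rad (z of block_mid in the frame of jig above 0.027 m or angle between block_mid's own z axis and vertical above 0.25 rad).
It fails at once if a bystander is moved more than 20 mm (distance of any of setting, ring_blank, tweezers, pliers, flux_jar, charcoal, brush from where it was at the start of the episode above 0.02 m).
It also fails if it takes over 38 s, if anything falls off the work surface, if the arm or the gripper's body presses on something with over 40 N, if the wrist force passes 120 N, or if a joint passes its speed limit or range.

## Working session

There is one attempt and no reset: what is moved stays moved. The work goes in short steps, Python scripts to look and compute and a shell command to move; the robot and the scene stay as the last step left them, time stands still between calls to the robot, and variables do not carry over. Pictures are saved under pics/ and viewed, about 8 in all and at most 12, crops included, and the job is handed in when it is done.

```bash
mkdir -p pics; ls; python3 - <<'E'
from plant import *
import cv2,numpy as np
for n in ("scene","top"):
    im=read_camera(n); cv2.imwrite(f"pics/{n}0.png",im[:,:,::-1]); c=camera_info(n); print(n,{k:np.round(v,4).tolist() for k,v in c.items()})
print(get_state()); print(camera_info("wrist"))
E
```

```text
pics
scene {'K': [[507.8489, 0.0, 316.316], [0.0, 507.8489, 202.4246], [0.0, 0.0, 1.0]], 'k1': -0.0217, 'R': [[0.8089, 0.5879, -0.0028], [0.4957, -0.6847, -0.5343], [-0.316, 0.4308, -0.8453]], 't': [-0.4362, -0.2312, 1.4108]}
top {'K': [[403.0022, 0.0, 322.3187], [0.0, 403.0022, 208.9312], [0.0, 0.0, 1.0]], 'k1': 0.0115, 'R': [[0.0123, -0.9999, 0.0017], [-0.9891, -0.0124, -0.147], [0.147, 0.0001, -0.9891]], 't': [-0.0107, 0.5516, 1.0948]}
{'time': 0.1, 'qpos': array([ 9.78011237e-01,  2.87104801e-01,  1.57802697e+00,  4.33998867e-05,
        1.27858238e+00, -1.49972489e-01]), 'dq': array([-0.00194228, -0.00311801, -0.00207305,  0.00173406, -0.00010659,
        0.00118387]), 'joint_efforts': array([ 1.07871154e-03, -4.07302666e+01, -2.93697739e+01, -1.36305980e-04,
        3.48833441e-03,  1.77822147e-05]), 'eef_pos': array([0.28884167, 0.60943002, 0.23006897]), 'tcp_rot': array([ 2.19607808e-01,  9.75587661e-01, -9.80892659e-04, -4.04302045e-04]), 'contact_force': array([0.27365982, 0.62844821, 0.49020183]), 'wrist_torque': array([ 0.0331047 ,  0.03327052, -0.00279853]), 'opening': 0.9992887954942773}
{'K': array([[356.70463032,   0.        , 322.32709673],
       [  0.        , 356.70463032, 199.72118824],
       [  0.        ,   0.        ,   1.        ]]), 'k1': -0.00888801373668406, 'mount': array([[-9.72935417e-04, -9.58980044e-01, -2.83471918e-01,
         7.17703907e-02],
       [ 9.99999237e-01, -1.14890113e-03,  4.54502091e-04,
        -1.21659568e-03],
       [-7.61539641e-04, -2.83471259e-01,  9.58980430e-01,
        -1.42431952e-01],
       [ 0.00000000e+00,  0.00000000e+00,  0.00000000e+00,
         1.00000000e+00]])}
```

View pics/top0.png

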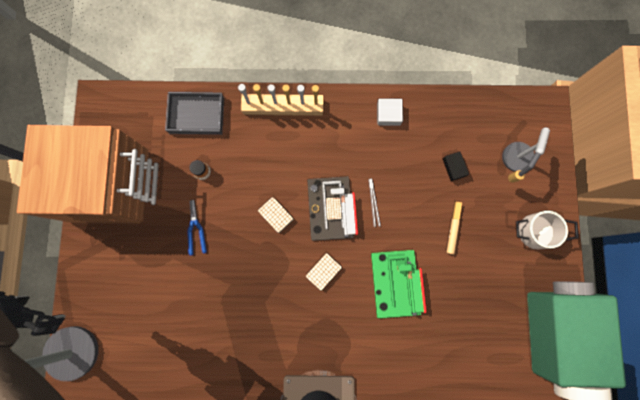

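View pics/scene0.png

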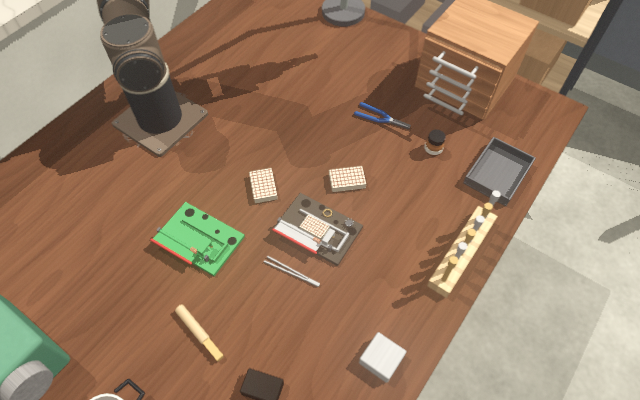

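Top view: the dark jig is at (332,208), with its red bar at (352,215) and the block in its channel at (334,208). The green jig at (398,284) is the excluded look-alike. Pale blocks are at (334,208), (275,215) and (324,271). The one at (334,208) is the smallest and sits in the dark jig's channel, so it is the one meant. I'll confirm this in a crop.

```bash
cat > h.py <<'E'
from plant import *
import cv2,numpy as np
from scipy.spatial.transform import Rotation as Ro
def cam(n,st=None):
    c=camera_info(n)
    if n!="wrist": return c["K"],c["k1"],c["R"].T,-c["R"].T@c["t"]
    T=np.eye(4);T[:3,:3]=Ro.from_quat(st["tcp_rot"]).as_matrix();T[:3,3]=st["eef_pos"]
    M=T@c["mount"]; return c["K"],c["k1"],M[:3,:3],M[:3,3]
def pt(C,px,z):
    K,k,R,o=C
    d=np.linalg.solve(K,np.array([px[0],px[1],1.]))[:2]; s=d.copy()
    for _ in range(10): s=d/(1+k*(s@s))
    r=R@np.append(s,1); return o+r*(z-o[2])/r[2]
def proj(C,X):
    K,k,R,o=C; c=R.T@(np.array(X)-o); s=c[:2]/c[2]; s=s*(1+k*(s@s)); return (K@np.append(s,1))[:2]
def red(im,x0=0,x1=640,y0=0,y1=400):
    h=cv2.cvtColor(im,cv2.COLOR_RGB2HSV); m=((h[...,0]<6)|(h[...,0]>174))&(h[...,1]>150)&(h[...,2]>110)
    q=np.zeros_like(m);q[y0:y1,x0:x1]=m[y0:y1,x0:x1]; return q.astype(np.uint8)
E
python3 - <<'E'
from h import *
im=cv2.imread("pics/top0.png")[:,:,::-1]; C=cam("top")
m=red(im,300,370,165,250); p=cv2.findNonZero(m)
r=cv2.minAreaRect(p); print(r); b=cv2.boxPoints(r); print([pt(C,q,.028).round(3) for q in b])
for n,q in dict(jig=(332,208),block=(334,208),s1=(308,180),s2=(349,178),s3=(357,237),s4=(312,241)).items(): print(n,pt(C,q,.012).round(3))
s=cv2.imread("pics/scene0.png")
a=cv2.resize(cv2.imread("pics/top0.png")[160:300,250:440],(760,560),interpolation=cv2.INTER_CUBIC)
cv2.imwrite("pics/crop0.png",a)
E
```

```text
((355.2314758300781, 212.93035888671875), (42.284854888916016, 2.465036392211914), 84.5596694946289)
[array([ 0.604, -0.088,  0.028]), array([ 0.605, -0.095,  0.028]), array([ 0.484, -0.107,  0.028]), array([ 0.483, -0.1  ,  0.028])]
jig [ 0.559 -0.032  0.012]
block [ 0.559 -0.038  0.012]
s1 [0.641 0.039 0.012]
s2 [ 0.648 -0.081  0.012]
s3 [ 0.476 -0.104  0.012]
s4 [0.463 0.024 0.012]
```

View pics/crop0.png

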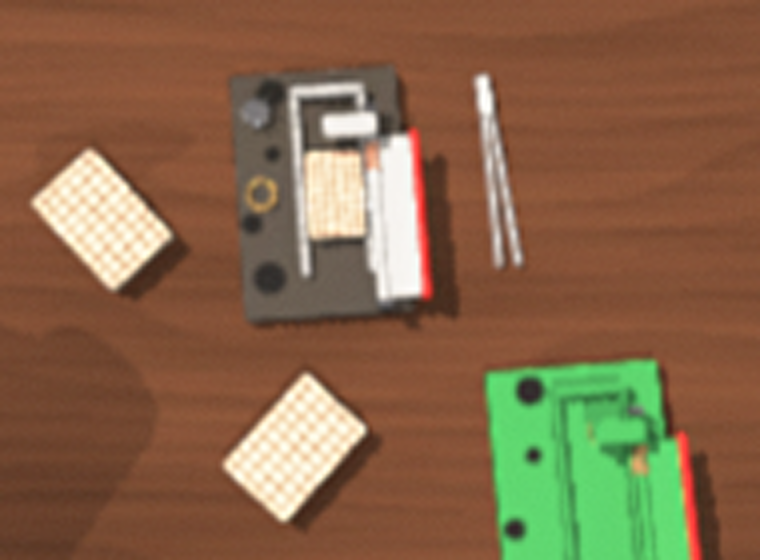

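Confirmed: the smallest block, (335,195) in the crop, is in the dark jig and short of the jaw. The jig's yaw is about 0.09 rad. Next I'll move to a hover over the jig.

```bash

python3 -m jog '{"travel": [[12,-34,0],[12,-34,0],[12,-34,0],[12,-34,0],[12,-34,0]], "dr": [[0,0,6.1],[0,0,6.1],[0,0,6.1],[0,0,6.1],[0,0,6.1]], "jaw": [0,0,0,0,0]}'
python3 -m jog '{"travel": [[12,-34,0],[12,-34,0],[12,-34,0],[12,-34,0],[12,-34,0]], "dr": [[0,0,0],[0,0,0],[0,0,0],[0,0,0],[0,0,0]], "jaw": [0,0,0,0,0]}'
python3 -m jog '{"travel": [[12,-34,0],[12,-34,0],[12,-34,0],[12,-34,0],[12,-34,0]], "dr": [[0,0,0],[0,0,0],[0,0,0],[0,0,0],[0,0,0]], "jaw": [0,0,0,0,0]}'
python3 -m jog '{"travel": [[12,-34,0],[12,-34,0],[12,-34,0],[12,-34,0],[12,-34,0]], "dr": [[0,0,0],[0,0,0],[0,0,0],[0,0,0],[0,0,0]], "jaw": [0,0,0,0,0]}'
python3 -m jog '{"travel": [[0,0,0],[0,0,0]], "dr": [[0,0,0],[0,0,0]], "jaw": [110,110]}'
python3 - <<'E'
from h import *
s=get_state(); im=read_camera("wrist"); cv2.imwrite("pics/w1.png",im[:,:,::-1])
import pickle; pickle.dump(s,open("w1.pkl","wb"))
print(s["qpos"],s["opening"], Ro.from_quat(s["tcp_rot"]).as_matrix().round(3))
E
```

```text
time: 0.52
eef_pos: [0.3491, 0.4382, 0.2306]
tcp_rot: [-0.048, 0.999, -0.0, -0.0]
contact_force: [0.7, 0.2, -0.2]
opening: 0.998
time: 0.93
eef_pos: [0.409, 0.2681, 0.2309]
tcp_rot: [-0.045, 0.999, -0.0, -0.0]
contact_force: [1.0, 0.5, 0.5]
opening: 1.0
time: 1.35
eef_pos: [0.4691, 0.0982, 0.231]
tcp_rot: [-0.045, 0.999, 0.0, -0.0]
contact_force: [0.3, 0.2, -0.2]
opening: 0.994
time: 1.77
eef_pos: [0.5291, -0.0718, 0.2309]
tcp_rot: [-0.045, 0.999, 0.0, -0.0]
contact_force: [0.6, 0.6, -0.1]
opening: 1.0
time: 1.93
eef_pos: [0.5291, -0.0716, 0.2306]
tcp_rot: [-0.043, 0.999, 0.0, -0.001]
contact_force: [0.2, 0.8, -0.0]
opening: 0.749
[-3.24676821e-01 -2.47304030e-02  1.92220596e+00  2.70721230e-04
  1.24568599e+00 -1.98172769e+00] 0.7491947756791615 [[-0.996 -0.086 -0.001]
 [-0.086  0.996  0.001]
 [ 0.001  0.001 -1.   ]]
```

View pics/w1.png

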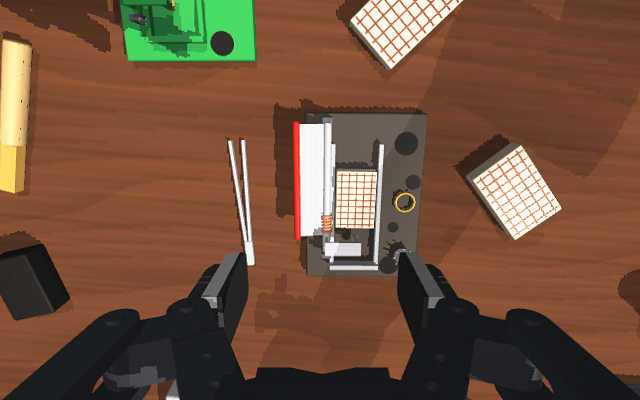

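The wrist view shows the slab with corners near (310,113), (427,114), (422,275) and (307,273). The red bar is at (296,180), the block at (356,198) and the jaw foot at (343,249). Now I'll fit the jig pose from the slab corners and the bar, and measure the block.

```bash
python3 - <<'E'
from h import *
import pickle; s=pickle.load(open("w1.pkl","rb")); C=cam("wrist",s)
im=cv2.imread("pics/w1.png")[:,:,::-1]
r=cv2.minAreaRect(cv2.findNonZero(red(im,285,320,100,255))); b=cv2.boxPoints(r); print(r)
for q in sorted(b.tolist(),key=lambda q:q[1]): print("bar",np.round(q),pt(C,q,.030).round(4))
h=cv2.cvtColor(im,cv2.COLOR_RGB2HSV)
m=((h[...,2]>170)&(h[...,0]<30)&(h[...,1]>15)); q=np.zeros(m.shape,np.uint8);q[160:245,334:378]=m[160:245,334:378]
q=cv2.morphologyEx(q,cv2.MORPH_CLOSE,np.ones((7,7))); q=cv2.morphologyEx(q,cv2.MORPH_OPEN,np.ones((9,9)))
c=max(cv2.findContours(q,0,2)[0],key=cv2.contourArea); rb=cv2.minAreaRect(c); bb=cv2.boxPoints(rb); print(rb)
for p in bb: print("blk",p.round(1),pt(C,p,.026).round(4))
for p in [(427,114),(422,275),(307,273)]: print("slab",pt(C,p,.012).round(4))
e=cv2.resize(im[100:285,280:440],None,fx=3.2,fy=3.2,interpolation=cv2.INTER_CUBIC)[:,:,::-1]
cv2.imwrite("pics/w1c.png",e)
E
```

```text
((295.9955749511719, 180.00003051757812), (118.04846954345703, 7.0174241065979), 89.49296569824219)
bar [299. 121.] [ 0.4827 -0.0985  0.03  ]
bar [292. 121.] [ 0.4833 -0.105   0.03  ]
bar [300. 239.] [ 0.6021 -0.0894  0.03  ]
bar [293. 239.] [ 0.6028 -0.0966  0.03  ]
((356.0, 199.0), (56.0, 40.0), 90.0)
blk [336. 171.] [ 0.5284 -0.0589  0.026 ]
blk [376. 171.] [ 0.525  -0.0193  0.026 ]
blk [376. 227.] [ 0.5838 -0.0118  0.026 ]
blk [336. 227.] [ 0.5873 -0.0532  0.026 ]
slab [0.4665 0.026  0.012 ]
slab [0.6418 0.05   0.012 ]
slab [ 0.6502 -0.0793  0.012 ]
```

View pics/w1c.png

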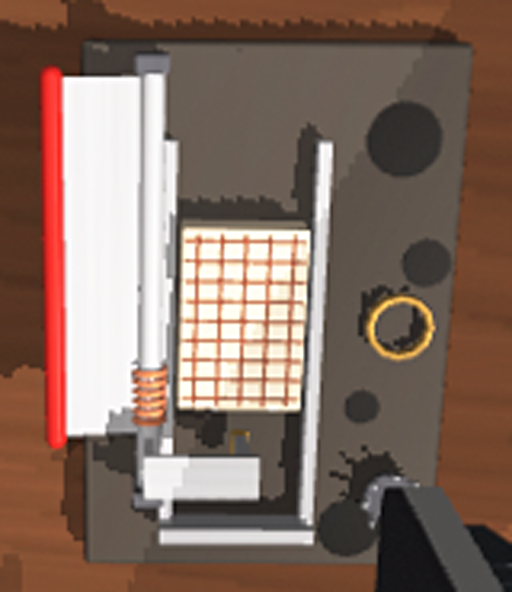

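```bash
python3 - <<'E'
from h import *
import pickle; s=pickle.load(open("w1.pkl","rb")); C=cam("wrist",s)
f=lambda x,y,z: pt(C,(280+x/3.2,100+y/3.2),z)[:2]
J=[];W=[]
def add(x,y,z,j):J.append(j);W.append(f(x,y,z))
add(85,42,.012,(-120,-22));add(470,43,.012,(-120,100));add(85,560,.012,(60,-22))
add(333,142,.020,(-90,56)) # right wall outer? thickness unknown -> drop below
J.pop();W.pop()
add(318,142,.020,(-90,52)); add(53,68,.030,(-113,-30)); add(55,448,.030,(8,-30)); add(312,530,.024,(40,52)) 
J.pop();W.pop()
J=np.array(J)/1e3;W=np.array(W)
jm,wm=J.mean(0),W.mean(0); a,b=J-jm,W-wm
th=np.arctan2((a[:,0]*b[:,1]-a[:,1]*b[:,0]).sum(),(a*b).sum())
R=np.array([[np.cos(th),-np.sin(th)],[np.sin(th),np.cos(th)]]); o=wm-R@jm
print("yaw",th,"o",o.round(4)); print("resid mm",((W-o)@R-J).round(4)*1e3)
B=np.array([f(183,228,.026),f(310,230,.026),f(178,408,.026),f(302,412,.026)])
print("block jig mm",(((B-o)@R)*1e3).round(1),(((B.mean(0)-o)@R)*1e3).round(1))
print("jaw z~.03", ((np.array([f(143,458,.045),f(260,458,.045),f(260,500,.045)])-o)@R*1e3).round(1))
print("stop", ((np.array([f(160,530,.024),f(312,530,.024)])-o)@R*1e3).round(1))
T=s["eef_pos"][:2]
for x in(-90,-88): print("tcp target",x,(o+R@[x/1e3,0]).round(4),"delta mm",((o+R@[x/1e3,0]-T)*1e3).round(1))
ty=Ro.from_quat(s["tcp_rot"]).as_matrix()[:2,1]; print("tool y yaw",np.arctan2(-ty[0],ty[1]))
ri=cv2.imread("pics/w1.png")
E
```

```text
yaw 0.07843039023891064 o [ 0.593  -0.0627]
resid mm [[ 0.9  1.4]
 [ 0.3 -1.8]
 [-1.8  0.4]
 [ 0.  -0.5]
 [ 0.5  0.7]
 [ 0.1 -0.3]]
block jig mm [[-63.9  10.1]
 [-63.5  49.5]
 [ -4.4   9.5]
 [ -3.3  49.9]] [-33.8  29.7]
jaw z~.03 [[ 5.  -1.9]
 [ 4.8 34.5]
 [19.1 35. ]]
stop [[40.3  4.3]
 [40.  55.6]]
tcp target -90 [ 0.5033 -0.0698] delta mm [-25.8   1.8]
tcp target -88 [ 0.5053 -0.0696] delta mm [-23.8   2. ]
tool y yaw 0.08616729302417156
```

The jig fit has residuals under 2 mm. The yaw is 0.078 and the block centre is at jig x −33.8, y 29.7, which agrees with the given sizes. Next: set the finger spacing, then go over jig (−90, 0) and down to a low hover.

```bash

python3 -m jog '{"travel": [[-13,1,0],[-13,1,0],[0,0,-30],[0,0,-30],[0,0,-30]], "dr": [[0,0,-0.4],[0,0,0],[0,0,0],[0,0,0],[0,0,0]], "jaw": [118,118,118,118,118]}'
python3 -m jog '{"travel": [[0,0,-30],[0,0,-30],[0,0,-20],[0,0,0],[0,0,0]], "dr": [[0,0,0],[0,0,0],[0,0,0],[0,0,0],[0,0,0]], "jaw": [118,118,118,118,118]}'
python3 - <<'E'
from h import *
import pickle
s=get_state(); im=read_camera("wrist"); cv2.imwrite("pics/w2.png",im[:,:,::-1]); pickle.dump(s,open("w2.pkl","wb"))
print(s["opening"],s["time"])
E
```

```text
time: 2.4
eef_pos: [0.5029, -0.0664, 0.1411]
tcp_rot: [-0.042, 0.999, -0.0, 0.001]
contact_force: [-0.4, -0.1, -0.6]
opening: 0.54
time: 2.82
eef_pos: [0.502, -0.0664, 0.0605]
tcp_rot: [-0.042, 0.999, 0.001, -0.001]
contact_force: [0.3, 0.3, -0.3]
opening: 0.541
0.540874089762338 2.8167
```

View pics/w2.png

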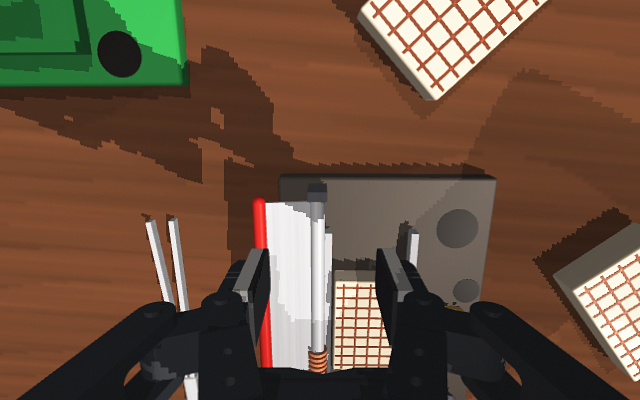

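The wrist view shows the bar-side fingertip at (252,255), over the bar at x≈260. The other fingertip at (393,255) is over the channel, behind the block's rear edge at row 275. I'll correct y by −3.5 mm and descend gently, watching the force.

```bash

python3 -m jog '{"travel": [[0,-3.5,-10],[0,0,-10],[0,0,-4],[0,0,0]], "dr": [[0,0,0],[0,0,0],[0,0,0],[0,0,0]], "jaw": [118,118,118,118]}'
python3 -m jog '{"travel": [[0,0,-4],[0,0,-4],[0,0,0],[0,0,0]], "dr": [[0,0,0],[0,0,0],[0,0,0],[0,0,0]], "jaw": [118,118,118,118]}'
python3 -m jog '{"travel": [[0,0,-4],[0,0,-3],[0,0,0],[0,0,0]], "dr": [[0,0,0],[0,0,0],[0,0,0],[0,0,0]], "jaw": [118,118,118,118]}'
python3 - <<'E'
from h import *
s=get_state();print(s["contact_force"],s["eef_pos"])
for n in ("scene","top"): cv2.imwrite(f"pics/{n}3.png",read_camera(n)[:,:,::-1])
a=cv2.imread("pics/scene3.png")[170:280,240:390]; cv2.imwrite("pics/s3c.png",cv2.resize(a,None,fx=5,fy=5,interpolation=cv2.INTER_CUBIC))
E
```

```text
time: 3.2
eef_pos: [0.5024, -0.0714, 0.0363]
tcp_rot: [-0.041, 0.999, 0.0, -0.001]
contact_force: [-0.7, 0.3, -0.3]
opening: 0.537
time: 3.53
eef_pos: [0.5033, -0.0717, 0.0294]
tcp_rot: [-0.041, 0.999, 0.0, 0.0]
contact_force: [-0.0, -0.1, -0.5]
opening: 0.541
time: 3.87
eef_pos: [0.5037, -0.0722, 0.0227]
tcp_rot: [-0.041, 0.999, -0.001, 0.0]
contact_force: [-1.4, -2.6, 4.5]
opening: 0.537
[-1.35510498 -2.64137253  4.50829253] [ 0.5036702  -0.07224076  0.02274314]
```

View pics/s3c.png

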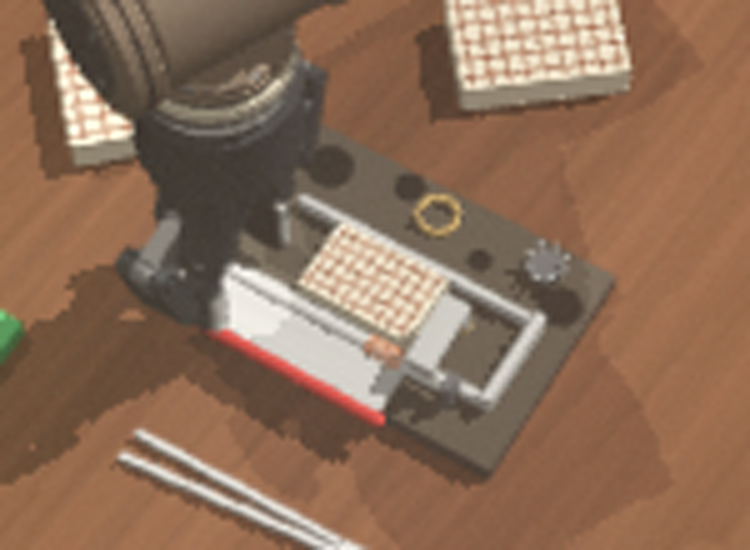

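The bar is now partly pressed at 4.5 N, about 0.22 rad, and the jaw is starting to rise. The scene crop shows the fingertip on the bar and the other one behind the block. I'll press further to about 0.38 rad, moving y by +2 mm.

```bash

python3 -m jog '{"travel": [[0,2,-2],[0,0,-2],[0,0,-1],[0,0,0],[0,0,0]], "dr": [[0,0,0],[0,0,0],[0,0,0],[0,0,0],[0,0,0]], "jaw": [118,118,118,118,118]}'
python3 - <<'E'
from h import *
s=get_state();print(s["contact_force"],s["eef_pos"],s["opening"])
C=cam("scene")
im=read_camera("scene"); cv2.imwrite("pics/scene4.png",im[:,:,::-1])
# bar free-end (jig x 8) expected pixel for angles
o=np.array([.593,-.0627]);th=.0784;R=np.array([[np.cos(th),-np.sin(th)],[np.sin(th),np.cos(th)]])
for a in(0,.2,.3,.4,.5):
    y=-30*np.cos(a)-4*np.sin(a)
    z=24+4*np.cos(a)-30*np.sin(a); print(a,proj(C,np.append(o+R@[0,y/1e3],z/1e3)).round(1))
for n in (0,3,4):
    m=red(cv2.imread(f"pics/scene{n}.png")[:,:,::-1],305,330,220,270)
    ys,xs=np.nonzero(m); k=np.abs(xs-312)<=2; print(n,ys[k].mean() if k.any() else None, xs.max())
E
```

```text
time: 4.38
eef_pos: [0.5042, -0.0698, 0.0178]
tcp_rot: [-0.041, 0.999, -0.0, 0.001]
contact_force: [0.9, -2.5, 4.7]
opening: 0.536
[ 0.93906141 -2.54989899  4.6538775 ] [ 0.50417015 -0.06979919  0.01778306] 0.5361482457399791
0 [312.3 251.7]
0.2 [312.3 252.9]
0.3 [312.4 253.4]
0.4 [312.5 253.7]
0.5 [312.8 254. ]
0 250.7 316
3 252.0 316
4 252.5 316
```

Force and bar shift both indicate about 0.35–0.4 rad. Now I'll push along the jig's x axis in gentle steps.

```bash

python3 -m jog '{"travel": [[4,0.3,-0.5],[4,0.3,0],[4,0.3,0],[4,0.3,0],[0,0,0]], "dr": [[0,0,0],[0,0,0],[0,0,0],[0,0,0],[0,0,0]], "jaw": [118,118,118,118,118]}'
python3 -m jog '{"travel": [[3,0.2,0],[3,0.2,0],[0,0,0]], "dr": [[0,0,0],[0,0,0],[0,0,0]], "jaw": [118,118,118]}'
python3 - <<'E'
from h import *
s=get_state();print(s["contact_force"],s["eef_pos"],s["opening"])
im=read_camera("scene"); cv2.imwrite("pics/scene5.png",im[:,:,::-1])
a=im[190:270,270:370,::-1]; cv2.imwrite("pics/s5c.png",cv2.resize(a,None,fx=7,fy=7,interpolation=cv2.INTER_CUBIC))
E
```

```text
time: 4.85
eef_pos: [0.5173, -0.0668, 0.016]
tcp_rot: [-0.041, 0.999, 0.002, -0.003]
contact_force: [-3.2, 1.2, 7.4]
opening: 0.538
time: 5.1
eef_pos: [0.5229, -0.0664, 0.0159]
tcp_rot: [-0.041, 0.999, 0.002, -0.003]
contact_force: [-4.6, 2.3, 7.4]
opening: 0.54
[-4.6472281   2.27863244  7.39024278] [ 0.52289677 -0.06635239  0.01590158] 0.5404213724073679
```

View pics/s5c.png

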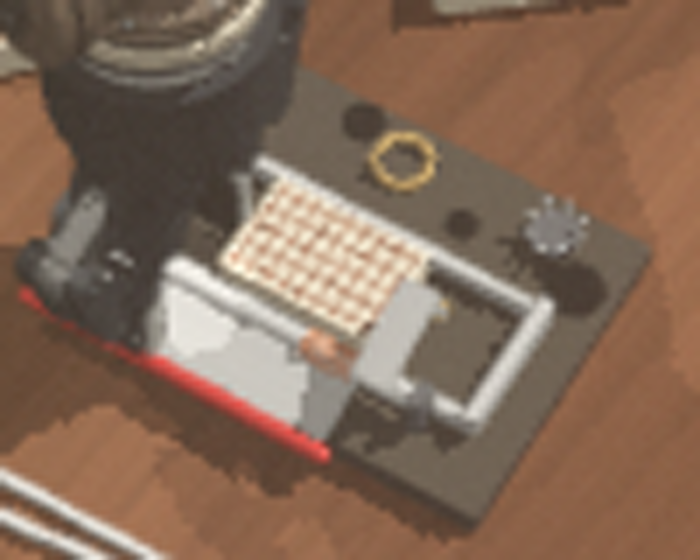

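The jaw is raised and the block is just moving under it, with its front edge at crop (395,290). Force suggests slightly too deep, so I'll rise 1 mm and continue.

```bash

python3 -m jog '{"travel": [[4,0.1,1],[4,0.1,0],[4,0.1,0],[4,0.1,0],[0,0,0]], "dr": [[0,0,0],[0,0,0],[0,0,0],[0,0,0],[0,0,0]], "jaw": [118,118,118,118,118]}'
python3 -m jog '{"travel": [[4,0.1,0],[4,0.1,0],[4,0.2,0],[3,0.2,0],[0,0,0]], "dr": [[0,0,0],[0,0,0],[0,0,0],[0,0,0],[0,0,0]], "jaw": [118,118,118,118,118]}'
python3 - <<'E'
from h import *
s=get_state();print(s["contact_force"],s["eef_pos"],s["opening"])
o=np.array([.593,-.0627]);th=.0784;R=np.array([[np.cos(th),-np.sin(th)],[np.sin(th),np.cos(th)]])
print((s["eef_pos"][:2]-o)@R*1e3)
E
```

```text
time: 5.57
eef_pos: [0.5389, -0.0654, 0.0167]
tcp_rot: [-0.041, 0.999, 0.002, -0.003]
contact_force: [-4.1, 1.5, 6.6]
opening: 0.536
time: 5.98
eef_pos: [0.5545, -0.0654, 0.017]
tcp_rot: [-0.041, 0.999, 0.002, -0.003]
contact_force: [-2.3, 0.9, 6.4]
opening: 0.538
[-2.32465104  0.91408453  6.40988453] [ 0.55452691 -0.06538217  0.01695919] 0.5384646132267591
[-38.56497354   0.33927318]
```

```bash

python3 -m jog '{"travel": [[2.5,0.2,0],[2.5,0.2,0],[0,0,0]], "dr": [[0,0,0],[0,0,0],[0,0,0]], "jaw": [118,118,118]}'
python3 -m jog '{"travel": [[1.5,0.1,0],[0,0,0]], "dr": [[0,0,0],[0,0,0]], "jaw": [118,118]}'
python3 -m jog '{"travel": [[1,0.1,0],[0,0,0]], "dr": [[0,0,0],[0,0,0]], "jaw": [118,118]}'
python3 -m jog '{"travel": [[1,0.1,0],[0,0,0]], "dr": [[0,0,0],[0,0,0]], "jaw": [118,118]}'
```

```text
time: 6.23
eef_pos: [0.5593, -0.0651, 0.017]
tcp_rot: [-0.041, 0.999, 0.002, -0.003]
contact_force: [-4.0, 1.6, 5.6]
opening: 0.534
time: 6.4
eef_pos: [0.5606, -0.065, 0.0169]
tcp_rot: [-0.041, 0.999, 0.002, -0.003]
contact_force: [-3.9, 0.4, 6.0]
opening: 0.536
time: 6.57
eef_pos: [0.5613, -0.0649, 0.0168]
tcp_rot: [-0.041, 0.999, 0.002, -0.003]
contact_force: [-4.0, -0.7, 6.6]
opening: 0.535
time: 6.73
eef_pos: [0.5616, -0.0649, 0.0168]
tcp_rot: [-0.042, 0.999, 0.002, -0.004]
contact_force: [-7.2, -0.1, 7.7]
opening: 0.541
```

The force rises and the x motion stalls at jig x ≈ −31.5, where −31 was expected at the stop. One more nudge to confirm.

```bash

python3 -m jog '{"travel": [[1.5,0.1,0],[0,0,0],[0,0,0]], "dr": [[0,0,0],[0,0,0],[0,0,0]], "jaw": [118,118,118]}'
python3 - <<'E'
from h import *
im=read_camera("scene"); cv2.imwrite("pics/scene6.png",im[:,:,::-1])
a=im[190:270,270:370,::-1]; cv2.imwrite("pics/s6c.png",cv2.resize(a,None,fx=7,fy=7,interpolation=cv2.INTER_CUBIC))
E
```

```text
time: 6.98
eef_pos: [0.5617, -0.0648, 0.0166]
tcp_rot: [-0.042, 0.999, 0.002, -0.006]
contact_force: [-9.6, -1.3, 10.3]
opening: 0.538
```

View pics/s6c.png

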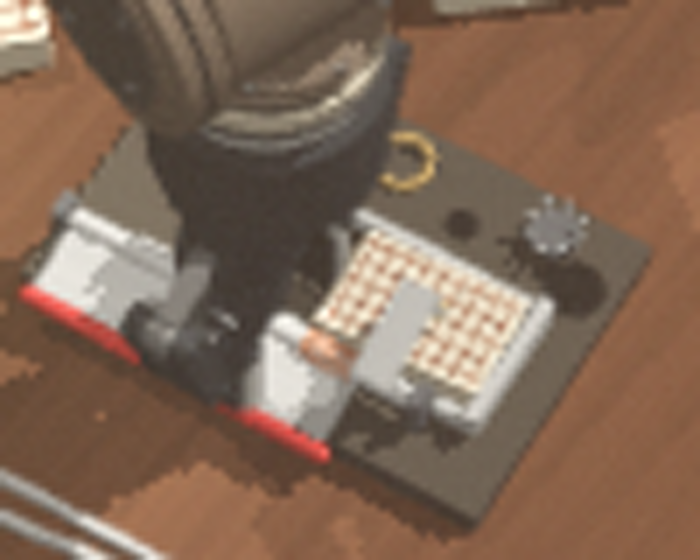

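The block's front edge, at crop (520,330), meets the end stop with the jaw over its top. I'll back off slightly, still holding the bar, then rise to release it.

```bash

python3 -m jog '{"travel": [[-3,-0.2,0],[-3,-0.2,0],[-2,-0.2,0],[0,0,0]], "dr": [[0,0,0],[0,0,0],[0,0,0],[0,0,0]], "jaw": [118,118,118,118]}'
python3 -m jog '{"travel": [[0,0,2],[0,0,2],[0,0,2],[0,0,2],[0,0,2]], "dr": [[0,0,0],[0,0,0],[0,0,0],[0,0,0],[0,0,0]], "jaw": [118,118,118,118,118]}'
python3 -m jog '{"travel": [[0,0,5],[0,0,15],[0,0,30],[0,0,30],[0,0,30]], "dr": [[0,0,0],[0,0,0],[0,0,0],[0,0,0],[0,0,0]], "jaw": [118,118,118,118,118]}'
python3 -m jog '{"travel": [[-20,0,20],[-20,0,20],[0,0,0],[0,0,0]], "dr": [[0,0,0],[0,0,0],[0,0,0],[0,0,0]], "jaw": [118,118,118,118]}'
python3 - <<'E'
from h import *
import pickle
s=get_state(); im=read_camera("wrist"); cv2.imwrite("pics/w7.png",im[:,:,::-1]);pickle.dump(s,open("w7.pkl","wb"))
cv2.imwrite("pics/scene7.png",read_camera("scene")[:,:,::-1])
C=cam("wrist",s); o=np.array([.593,-.0627]);th=.0784;R=np.array([[np.cos(th),-np.sin(th)],[np.sin(th),np.cos(th)]])
u=proj(C,np.append(o+R@[0,.03],.02)).astype(int); print(u)
x0,y0=max(u[0]-90,0),max(u[1]-90,0); print(x0,y0)
cv2.imwrite("pics/w7c.png",cv2.resize(im[y0:y0+180,x0:x0+180,::-1],None,fx=3.2,fy=3.2,interpolation=cv2.INTER_CUBIC))
E
```

```text
time: 7.37
eef_pos: [0.5597, -0.0659, 0.0187]
tcp_rot: [-0.041, 0.999, 0.0, 0.002]
contact_force: [2.4, 0.5, 5.6]
opening: 0.54
time: 7.78
eef_pos: [0.5562, -0.0661, 0.0264]
tcp_rot: [-0.041, 0.999, 0.001, -0.002]
contact_force: [-0.2, 1.1, 0.5]
opening: 0.535
time: 8.2
eef_pos: [0.5569, -0.0665, 0.1381]
tcp_rot: [-0.041, 0.999, 0.001, -0.002]
contact_force: [0.9, -1.2, -0.5]
opening: 0.536
time: 8.53
eef_pos: [0.518, -0.0669, 0.1789]
tcp_rot: [-0.041, 0.999, -0.0, 0.001]
contact_force: [0.2, -0.3, 0.0]
opening: 0.538
[353 259]
263 169
```

View pics/w7c.png

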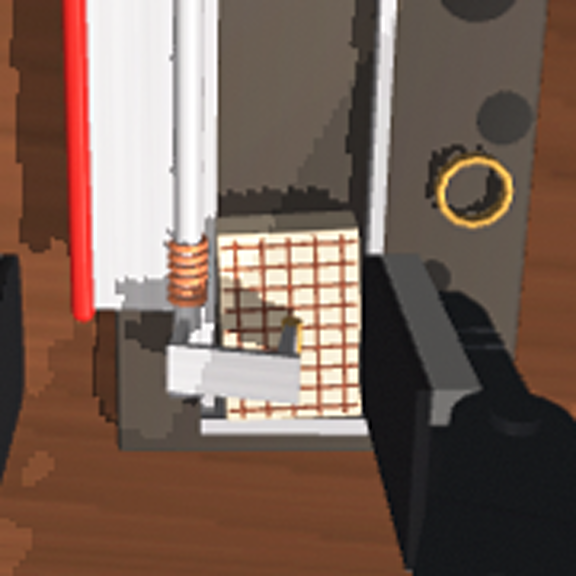

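The block lies against the end stop, with its front edge at crop row ≈416 and the stop bar at 420–433. The jaw foot, at (292,330), is down on its top. A numeric check of the block and bar follows.

```bash
python3 - <<'E'
from h import *
import pickle
s=pickle.load(open("w7.pkl","rb"));C=cam("wrist",s)
o=np.array([.593,-.0627]);th=.0784;R=np.array([[np.cos(th),-np.sin(th)],[np.sin(th),np.cos(th)]])
f=lambda x,y,z:((pt(C,(263+x/3.2,169+y/3.2),z)[:2]-o)@R*1e3).round(1)
print("rear",f(218,234,.026),f(358,229,.026),"front",f(228,418,.026),f(360,415,.026),"stop edge",f(365,420,.024), f(201,420,.024))
C=cam("scene")
for a in(0,.2,.4): print(a,proj(C,np.append(o+R@[0,(-30*np.cos(a)-4*np.sin(a))/1e3],(24+4*np.cos(a)-30*np.sin(a))/1e3)).round(1))
for n in (0,4,7):
    ys,xs=np.nonzero(red(cv2.imread(f"pics/scene{n}.png")[:,:,::-1],305,330,220,270)); print(n,ys[np.abs(xs-312)<=2].mean())
E
```

```text
rear [-20.2   8.6] [-21.8  47.7] front [38.5 12.1] [37.4 50.9] stop edge [40.3 52.9] [40.4  4.1]
0 [312.3 251.7]
0.2 [312.3 252.9]
0.4 [312.5 253.7]
0 250.7
4 252.5
7 252.0909090909091
```

The block's centre reads about jig x 8.5, and the front edge is 1–2 mm short of the stop. That is inside the limits, but the margin is thin, so I'll take a closer overhead look.

```bash

python3 -m jog '{"travel": [[40,4,0],[40,4,0],[40,4,-10],[40,4,-15],[10,4,-15]], "dr": [[0,0,0],[0,0,0],[0,0,0],[0,0,0],[0,0,0]], "jaw": [118,118,118,118,118]}'
python3 -m jog '{"travel": [[0,0,0],[0,0,0]], "dr": [[0,0,0],[0,0,0]], "jaw": [60,60]}'
python3 - <<'E'
from h import *
import pickle
s=get_state(); im=read_camera("wrist"); cv2.imwrite("pics/w8.png",im[:,:,::-1]);pickle.dump(s,open("w8.pkl","wb"))
C=cam("wrist",s); o=np.array([.593,-.0627]);th=.0784;R=np.array([[np.cos(th),-np.sin(th)],[np.sin(th),np.cos(th)]])
u=proj(C,np.append(o+R@[.01,.03],.02)).astype(int); 
x0,y0=max(u[0]-75,0),max(u[1]-70,0); print(u,x0,y0)
cv2.imwrite("pics/w8c.png",cv2.resize(im[y0:y0+140,x0:x0+150,::-1],None,fx=4,fy=4,interpolation=cv2.INTER_CUBIC))
E
```

```text
time: 9.05
eef_pos: [0.6912, -0.0468, 0.1353]
tcp_rot: [-0.041, 0.999, 0.0, 0.0]
contact_force: [-0.6, 0.0, -0.4]
opening: 0.532
time: 9.22
eef_pos: [0.6856, -0.0463, 0.1341]
tcp_rot: [-0.042, 0.999, 0.001, -0.004]
contact_force: [0.3, -0.0, 1.3]
opening: 0.763
[354  78] 279 8
```

View pics/w8c.png

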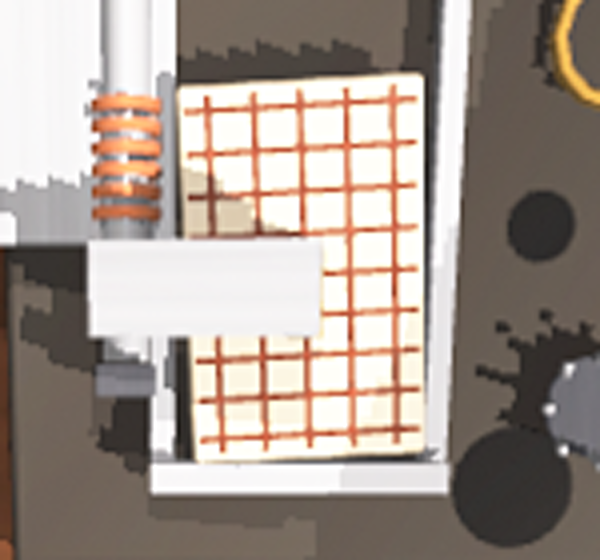

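The overhead view shows the block's left front corner touching the stop at (197,462). Its right corner at (425,452) is about 1.5 mm short, from a slight yaw within the channel play. That puts the centre at about jig x 9, within 7–14. The jaw is resting on the block and the robot is clear, so I'm handing in.

```bash
python3 -c "
from plant import *
print(get_state()['contact_force'],sign_off())"
```

```text
the job is handed in; nothing more can be done
[0.92085487 0.35748744 0.61358789] None
```

I pressed the dark jig's red bar to about 0.4 rad with one fingertip and pushed the small block under the raised jaw to the end stop with the other. Then I backed off a few millimetres, rose to release the clip and moved clear, handing in at about 9.3 s of the 38 s allowed.

**Block position:** the tool stalled at the expected position, with force along the push rising to about 10 N. The last overhead view shows the block flat, with one front corner on the stop and the other about 1.5 mm short, from a slight yaw within the channel play. That puts its centre at about jig x 9 mm. An earlier oblique view read about 8.5 mm, so the two agree to within pixel error and both lie inside 7–14 mm.

**Clip and bystanders:** the jaw foot is seen resting on the block. The red bar's shift suggests a clip angle of about 0.2 to 0.3 rad, but that reading is coarse, and I did not measure the clamping force. In the pictures the ring and setting looked unmoved, and the arm did not go near the other bystanders. The contact force was near zero (about 1 N, sensor noise) at hand-in.

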